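# Snap the cover back on the grinder's switch box

### The arm

A 6-joint arm with a two-finger parallel gripper is mounted at the origin on the work surface. World frame = base frame: x ahead of the robot, y to its left, z up, the work surface at z = 0. Lengths are in m, angles in rad, forces in N, time in s.
With the tool pointing down it reaches from about 0.225 to 0.875 m from the base axis. Payload 3.4 kg.
Tool frame: the origin (TCP) lies between the finger pads; the fingertips stand 14 mm ahead of it and the grasp point (between the pads) lies 5 mm behind it; z points along the fingers, y is the direction in which the jaws open and shut (so a half turn about z gives the same grasp; the last joint's range is limited). The gripper opens to 85 mm and grips with 20 to 120 N. Pads are 22 mm wide; open, the fingers measure 114 mm over their backs; the gripper's body (76 mm by 85 mm) begins 54 mm behind the grasp point. The pads swing forward as they close: fully open they stand 13 mm farther back than shut.
Start: joints at [-1.26, 0.276, 1.505, -0, 1.361, -0.121], TCP at [0.241, -0.522, 0.245] pointing down, gripper open.
Joint ranges: [-2.89, 2.89], [-0.75, 2.08], [0.22, 2.7], [-1.18, 4.32], [0.11, 2.71], [-2.7, 2.7]. Speed limits (rad/s): [2.57, 2.57, 3.14, 3.14, 3.14, 3.14].

### API

Orientations are given as a unit quaternion [w, x, y, z].
In Python, from rig import manip, get_image, job gives the robot as it stands. The module is installed in compiled form; this text tells all that it offers.
- The arm moves only by the tool step_arm, never from a script. Its argument "moves" is one flat list of numbers, 5 for each row, row after row: the shift along the tool's x, y, z as a fraction of full scale, then the turn about the tool's z as a fraction of full scale, then the gripper's target within -1 to 1 (shut at 1, half-way at 0, fully open at -1). In form: [dx, dy, dz, twist, hand, dx, dy, dz, twist, hand, ...]. A call has 1 to 5 rows; each row is the pose to reach, as a shift and turn from the pose commanded when the call began, along the tool's axes at that moment, turning the shorter way round; what a row does not reach only later rows make up. Full scale, the value 1, is 500 mm for a shift and pi rad for a turn. A row lasts 1/10 s, in which the tool goes at most 50 mm and 8.59 degrees, less where a joint would pass 70% of its speed; a pose out of reach is approached as far as the arm can. A call with a number of a shift or a turn outside -1 to 1 is refused whole. A call with a gripper value outside its range is refused whole. The fingers move at their own pace and stop on an object; "force" is the grip in N (left out, the last holds). Time passes only in rows, so rows that repeat a pose let the fingers close. It gives the time, the measured TCP pose, the force and the opening at its end, in the units of the state.
- manip.get_state(): the state, without advancing time (a new reading comes with each control period).
- get_image(name): name is "scene" or "side" or "wrist"; returns a dict with "frame" (420x560x3 uint8, blue, green, red), "fx", "fy", "cx", "cy" (pixels), "rvec" (rotation vector, rad) and "tvec" (3), from world to camera coordinates, as OpenCV has them; the wrist camera has in their place "T_tool_cam" (4x4, takes a point from camera to tool coordinates, whose origin is the TCP and whose axes are the flange's). Camera axes: x right, y down, z forward; pixel columns grow to the right and rows downward; lengths in m; the calibration is good to about 2 mm. A picture is of the moment at which its call begins: read the wrist's pose just before it. There is no depth.
- job.sign_off(): hands the job in, once; it reports no verdict.
The state is a dict: "clock": time; "qpos": joint angles; "qd": joint speeds; "effort": joint torques, N m; "position": TCP position; "ee_rot": TCP orientation; "contact_force": force on the tool from outside, world axes, zero at the start; "moment": the same for the moment, N m; "width": finger opening in m.
Only numpy, scipy, OpenCV 4.12 (cv2) and the standard library are available. Lean on these libraries where they do the work, as an engineer would, in place of code of your own. Each camera call takes 0.05 s, during which the arm holds its last target. There are 200 camera calls.

### The job

Lay the red cover over the rim on the sloping face of the grinder's open switch box, either way round, so that it rests on the four yellow clips, and let go of it. Then press it down corner by corner, not all at once, until every clip has clicked over its edge and it sits fully home all round. Leave everything else on the bench where it is.

Things in the scene. Friction and masses are not known exactly. Their poses are not given: they have to be found in the camera images.
- cover: Loose red clip-fit cover, 0.13 to 0.25 kg: shallow upside-down tray, 110 mm along its x, 140 along y (150 over the 5 x 5 mm flanges along the foot of its y sides), 26 from open underside to flat deck. Origin: centre of the underside; z up. Starts flat on the bench, deck up, on the other side of the bench from the switch box. Fits either way round (half a turn about z).
- rib (a point): Top centre of the black grip rib in the middle of the cover's deck, 56 mm above the cover's origin; the rib is 60 mm along the cover's x, 18 mm wide along its y and stands 30 mm above the deck.
- switchbox: Fixed grey switch box on a red foot; origin on the bench under the middle of its sloping face; its x points level in the up-slope direction (away from the robot, within 0.3 rad), z up.
- seat: Open sloping face of the switch box, 130 mm along x, 196 along y, leaning 25 degrees towards the robot. Origin: centre of the face, 100 mm above the bench; z outward normal (up and towards the robot), x up the slope, y level, to the left. Fully home, the cover's underside lies on this face, origin on origin, axes parallel, its deck 26 mm above the face.
- rim (a point): Centre of the top of the white rim round the terminals, 20 mm above the face. The rim is 101 mm (x) by 131 mm (y) outside, its upper 12 mm leaning in by 2 mm all round; the cover goes over it with 1.5 mm play each side. A cover just laid on rests on the clips, its underside about 13 mm above the face.
- corner_a (a point): Middle of a white press disc on the cover's deck, at (-34, -55, 26) mm in the cover's frame.
- corner_b (a point): Middle of a white press disc on the cover's deck, at (-34, +55, 26) mm in the cover's frame.
- corner_c (a point): Middle of a white press disc on the cover's deck, at (+34, -55, 26) mm in the cover's frame.
- corner_d (a point): Middle of a white press disc on the cover's deck, at (+34, +55, 26) mm in the cover's frame.
- clip_low_r (a joint): Yellow clip at (-38, -75) mm in the face's x, y: its push outwards (m), 0 at rest, about 0.004 while the flange passes, back near 0 once it has clicked over. 14 mm wide, sloped top up to 21 mm above the face, 84 mm out from the centre. It takes some 5 to 15 N down near that corner of the cover to click; clicked, the deck there is 26 to 27 mm above the face.
- clip_low_l (a joint): Yellow clip at (-38, +75) mm in the face's x, y: its push outwards (m), 0 at rest, about 0.004 while the flange passes, back near 0 once it has clicked over. 14 mm wide, sloped top up to 21 mm above the face, 84 mm out from the centre. It takes some 5 to 15 N down near that corner of the cover to click; clicked, the deck there is 26 to 27 mm above the face.
- clip_high_r (a joint): Yellow clip at (+38, -75) mm in the face's x, y: its push outwards (m), 0 at rest, about 0.004 while the flange passes, back near 0 once it has clicked over. 14 mm wide, sloped top up to 21 mm above the face, 84 mm out from the centre. It takes some 5 to 15 N down near that corner of the cover to click; clicked, the deck there is 26 to 27 mm above the face.
- clip_high_l (a joint): Yellow clip at (+38, +75) mm in the face's x, y: its push outwards (m), 0 at rest, about 0.004 while the flange passes, back near 0 once it has clicked over. 14 mm wide, sloped top up to 21 mm above the face, 84 mm out from the centre. It takes some 5 to 15 N down near that corner of the cover to click; clicked, the deck there is 26 to 27 mm above the face.
- oil_bottle: Bystander: white upright bottle, 56 mm across, 190 mm tall, origin under its foot; it stands between the cover and the switch box.
- offcut: Bystander: wooden offcut 45 x 120 x 35 mm (x, y, z), origin under its centre.
- flat_file: Bystander: file with a wooden handle, 290 mm long along its x, 24 mm high, lying near the robot's right.
- spanner: Bystander: steel spanner 180 mm long along its x, lying near the robot's left.
- paste_tin: Bystander: aluminium tin, 72 mm across, 70 mm tall.
- hammer: Bystander: hammer 240 mm long along its x, lying at the back.
- steel_blank: Bystander: steel bar 40 x 160 x 12 mm.
- jar: Bystander: amber jar, 70 mm across, 100 mm tall, on the left of the bench.
Not all that is in view belongs to the job. Of the things that look like the cover, take the one that is farthest to the robot's left at the start.

How it is judged:
By the outcome, as a careful person would: the job done as asked, in the order asked, and still so for the second after the job is handed in, with the robot touching nothing.
It also fails if it takes over 64 s, if anything falls off the work surface, if the arm or the gripper's body presses on something with over 40 N, if the wrist force passes 120 N, or if a joint passes its speed limit or range.

## Working session

There is one attempt and no reset: what is moved stays moved. The work goes in short steps, Python scripts to look and compute and a tool call to move; the robot and the scene stay as the last step left them, time stands still between calls to the robot, and variables do not carry over. Pictures are saved under pics/ and viewed, about 8 in all and at most 12, crops included, and the job is handed in when it is done.

Besides the shell and the picture viewer there is one more tool, called after "Call:" as a command line: name --argument value ..., lists and objects as JSON in quotes. step_arm: Moves the arm, as the interface text tells. Its arguments: {"type":"object","properties":{"moves":{"type":"array","items":{"type":"number","minimum":-1,"maximum":1}},"force":{"type":"number"}},"required":["moves"]}

```bash
mkdir -p pics; cat > h.py <<'E'
import numpy as np, cv2
from scipy.spatial.transform import Rotation as R
from rig import manip, get_image, job
def Rq(q): return R.from_quat([q[1],q[2],q[3],q[0]]).as_matrix()
class Cam:
    def __init__(s,name):
        st=manip.get_state(); d=get_image(name); s.img=d["frame"]
        s.K=np.array([[d["fx"],0,d["cx"]],[0,d["fy"],d["cy"]],[0,0,1.]])
        if "rvec" in d:
            A=cv2.Rodrigues(np.array(d["rvec"],float))[0]; s.Rc=A.T; s.o=-A.T@np.array(d["tvec"],float).ravel()
        else:
            T=np.eye(4);T[:3,:3]=Rq(st["ee_rot"]);T[:3,3]=st["position"];T=T@np.array(d["T_tool_cam"]); s.Rc=T[:3,:3]; s.o=T[:3,3]
    def ray(s,u,v):
        r=s.Rc@np.linalg.solve(s.K,[u,v,1.]); return r/np.linalg.norm(r)
    def onz(s,u,v,z):
        r=s.ray(u,v); return s.o+r*(z-s.o[2])/r[2]
    def onplane(s,u,v,p,n):
        r=s.ray(u,v); return s.o+r*(np.dot(n,p-s.o)/np.dot(n,r))
    def proj(s,P):
        c=s.K@(s.Rc.T@(np.asarray(P)-s.o)); return c[:2]/c[2]
    def save(s,n): cv2.imwrite("pics/"+n+".png",s.img)
def tri(c1,p1,c2,p2):
    A=[];b=[]
    for c,p in((c1,p1),(c2,p2)):
        r=c.ray(*p);M=np.eye(3)-np.outer(r,r);A.append(M);b.append(M@c.o)
    return np.linalg.lstsq(np.vstack(A),np.hstack(b),rcond=None)[0]
def blobs(mask,amin=40):
    n,l,st,c=cv2.connectedComponentsWithStats(mask.astype(np.uint8)); return [(c[i].round(1),st[i]) for i in range(1,n) if st[i][4]>=amin]
E
python3 - <<'E'
from h import *
for n in("scene","side","wrist"):
    c=Cam(n);c.save(n+"0");print(n,c.o.round(3),c.Rc[:,2].round(3),c.K[0,0])
    np.savez("pics/"+n+"0.npz",img=c.img,K=c.K,Rc=c.Rc,o=c.o)
a=[cv2.imread(f"pics/{n}0.png") for n in("scene","side")]
print(manip.get_state())
E
```

```text
scene [1.089 0.868 1.108] [-0.417 -0.575 -0.704] 530.912010522785
side [0.476 0.789 0.886] [ 0.022 -0.682 -0.731] 395.58851191917216
wrist [ 0.31  -0.49   0.373] [-0.269 -0.122 -0.955] 319.4296736791902
{'clock': 0.15, 'qpos': array([-1.25997070e+00,  2.76450322e-01,  1.50584973e+00, -3.86922853e-05,
        1.36070886e+00, -1.21014362e-01]), 'qd': array([-0.00064274, -0.00138394, -0.00287086,  0.00147826,  0.00056023,
        0.00085446]), 'effort': array([ 1.71641110e-03, -4.17143691e+01, -2.46032417e+01, -7.88393436e-05,
        7.72852334e-03, -3.61454994e-06]), 'position': array([ 0.24051938, -0.52185711,  0.24463513]), 'ee_rot': array([-7.03150666e-04,  9.76778589e-01,  2.14250053e-01, -8.59374706e-05]), 'contact_force': array([0.99231655, 0.11767863, 0.06138843]), 'moment': array([0.05536624, 0.05225741, 0.00468854]), 'width': 0.085424280756732}
```

View pics/scene0.png

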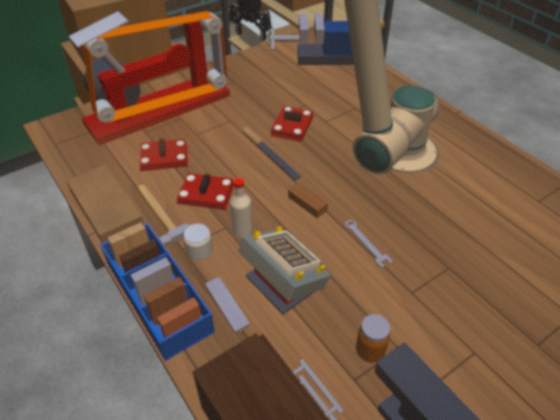

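View pics/side0.png

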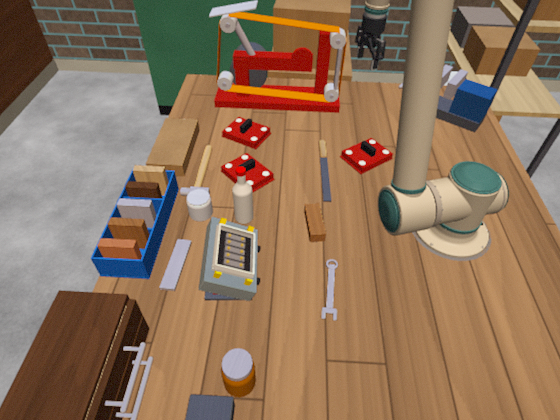

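Pictures 1 and 2: there are three red lookalikes, at scene pixels A (163,153), B (206,189) and C (292,122), or (247,131), (247,172) and (367,155) in side. The switch box is at scene (285,262) and the bottle at (241,208). The red grinder is a distractor. Next I compute world y for each candidate and make rough measurements.

```bash
python3 - <<'E'
from h import *
def ld(n):
    d=np.load(f"pics/{n}0.npz");c=Cam.__new__(Cam);c.img,c.K,c.Rc,c.o=d["img"],d["K"],d["Rc"],d["o"];return c
S=ld("scene");D=ld("side")
for nm,a,b in(("A",(163,153),(247,131)),("B",(206,189),(247,172)),("C",(292,122),(367,155))):
    print(nm,S.onz(*a,.026).round(3),D.onz(*b,.026).round(3))
for c in(S,D):
    h=cv2.cvtColor(c.img,cv2.COLOR_BGR2HSV)
    print("yellow");[print(b[0],b[1][4]) for b in blobs(cv2.inRange(h,(20,150,120),(33,255,255))>0,6)]
    r=0 if c is S else 1
    x0,x1,y0,y1=((175,240,168,212) if r==0 else (215,280,150,195))
    w=cv2.inRange(h,(0,0,150),(180,90,255))[y0:y1,x0:x1]>0
    for b in blobs(w,4):
        p=b[0]+[x0,y0];print("white",p,b[1][4],c.onz(*p,.026).round(3))
print("bottle", [c.onz(*p,.0).round(3) for c,p in((S,(241,236)),(D,(243,221)))], "top",tri(S,(239,182),D,(241,172)).round(3))
c=np.hstack([cv2.resize(S.img[160:310,170:340],None,fx=2.3,fy=2.3,interpolation=2),cv2.resize(D.img[150:300,190:280],None,fx=2.3,fy=2.3,interpolation=2)])
cv2.imwrite("pics/crop1.png",c)
E
```

```text
A [ 0.654 -0.402  0.026] [ 0.646 -0.399  0.026]
B [ 0.624 -0.181  0.026] [ 0.621 -0.176  0.026]
C [ 0.226 -0.301  0.026] [ 0.22  -0.293  0.026]
yellow
[278.5 228.7] 29
[256.3 234.2] 40
[320.6 268.3] 41
[298.8 275.4] 40
white [190.2 177.5] 38 [ 0.638 -0.252  0.026]
white [226.  181.6] 36 [ 0.56  -0.175  0.026]
white [183.3 193.2] 38 [ 0.686 -0.204  0.026]
white [220.1 197.5] 41 [ 0.608 -0.127  0.026]
white [235.8 201.9] 86 [ 0.58  -0.085  0.026]
yellow
[222.8 220.2] 34
[250.2 228. ] 32
[216.9 274.2] 41
[247.7 281.4] 40
white [244.3 156.8] 28 [ 0.639 -0.252  0.026]
white [228.1 165.2] 28 [ 0.688 -0.205  0.026]
white [265.2 173. ] 31 [ 0.562 -0.175  0.026]
white [242.2 186.6] 283 [ 0.629 -0.106  0.026]
bottle [array([0.626, 0.013, 0.   ]), array([0.613, 0.014, 0.   ])] top [ 0.611 -0.001  0.183]
```

View pics/crop1.png

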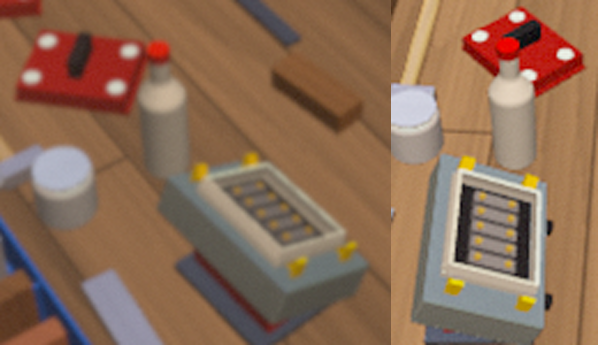

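Picture 3 confirms cover B: four white discs, a black rib, partly behind the bottle in the side view. It has the largest y of the three (-0.18, against -0.30 and -0.40), so it is the right one. Its discs measure 68 x 109 mm, as they should. Next come the clips and the tool numbers.

```bash
cat >> h.py <<'E'
def tool(P,yaw_y=None):
    """shift in tool axes (rows units /0.5) and twist (fraction of pi) to TCP target P with tool y along world angle yaw_y (mod pi)"""
    st=manip.get_state();A=Rq(st["ee_rot"]);d=A.T@(np.asarray(P)-st["position"])
    out=[*(d/0.5).round(4)]
    if yaw_y is not None:
        a=np.arctan2(A[1,1],A[0,1]);e=(yaw_y-a+np.pi/2)%np.pi-np.pi/2
        out.append(round(-e/np.pi,4)) # tool z down: world +yaw = -twist
        out.append(("q6",st["qpos"][5].round(3)))
    return out
E
python3 - <<'E'
from h import *
def ld(n):
    d=np.load(f"pics/{n}0.npz");c=Cam.__new__(Cam);c.img,c.K,c.Rc,c.o=d["img"],d["K"],d["Rc"],d["o"];return c
S=ld("scene");D=ld("side")
P={}
for n,a,b in(("lr",(278.5,228.7),(250.2,228)),("hr",(256.3,234.2),(222.8,220.2)),("ll",(320.6,268.3),(247.7,281.4)),("hl",(298.8,275.4),(216.9,274.2))):
    P[n]=tri(S,a,D,b);print(n,P[n].round(4))
y=(P["ll"]+P["hl"]-P["lr"]-P["hr"])/2;x=(P["hl"]+P["hr"]-P["ll"]-P["lr"])/2
c=sum(P.values())/4
print(np.linalg.norm(x),np.linalg.norm(y),np.degrees(np.arctan2(y[1],y[0]))-90,np.degrees(np.arctan2(x[2],np.hypot(*x[:2]))),"c",c)
print(Rq(manip.get_state()["ee_rot"]).round(2))
g=np.array([.6235,-.1897,0]);e=np.array([np.cos(np.radians(44.5)),np.sin(np.radians(44.5)),0])
print(tool(g+[-.07,0,.25],np.radians(134.5)))
E
```

```text
lr [0.5765 0.1239 0.0995]
hr [0.6453 0.1275 0.1277]
ll [0.5655 0.2841 0.0967]
hl [0.6341 0.2884 0.1263]
0.0746475650666919 0.16096283582323595 3.9673560140486615 22.79825919939908 c [0.6053593 0.2059916 0.112546 ]
[[ 0.91  0.42 -0.  ]
 [ 0.42 -0.91  0.  ]
 [ 0.   -0.   -1.  ]]
[np.float64(0.8465), np.float64(-0.3413), np.float64(-0.0101), np.float64(-0.1098), ('q6', np.float64(-0.121))]
```

Call:
step_arm --moves '[0.974, -0.282, -0.01, -0.108, -1, 0.974, -0.282, -0.01, -0.108, -1, 0.974, -0.282, -0.01, -0.108, -1, 0.974, -0.282, -0.01, -0.108, -1, 0.974, -0.282, -0.01, -0.108, -1]' --force 25

```text
clock: 0.65
position: [0.4307, -0.3571, 0.2476]
ee_rot: [-0.0, 0.927, 0.376, -0.0]
contact_force: [0.3, -0.5, -1.0]
width: 0.0852
```

```bash
python3 - <<'E'
from h import *
print(tool([.6235,-.1897,.25],np.radians(134.5)))
E
```

```text
[np.float64(0.5098), np.float64(0.0284), np.float64(-0.0048), np.float64(-0.0019), ('q6', np.float64(-0.016))]
```

Call:
step_arm --moves '[0.51, 0.028, -0.005, -0.002, -1, 0.51, 0.028, -0.005, -0.002, -1, 0.51, 0.028, -0.005, -0.002, -1, 0.51, 0.028, -0.005, -0.002, -1, 0.51, 0.028, -0.005, -0.002, -1]'

```text
clock: 1.15
position: [0.6194, -0.1928, 0.2499]
ee_rot: [-0.0, 0.925, 0.379, -0.0]
contact_force: [0.7, -1.2, 0.9]
width: 0.0856
```

Call:
step_arm --moves '[0.01, 0, 0, 0, -1, 0.01, 0, 0, 0, -1, 0.01, 0, 0, 0, -1]'

```text
clock: 1.45
position: [0.6208, -0.1916, 0.2498]
ee_rot: [-0.0, 0.925, 0.379, -0.001]
contact_force: [0.3, -0.1, 0.1]
width: 0.0854
```

```bash
python3 - <<'E'
from h import *
c=Cam("wrist");c.save("w1");h=cv2.cvtColor(c.img,cv2.COLOR_BGR2HSV)
print(manip.get_state()["position"])
for b in blobs(cv2.inRange(h,(0,0,140),(180,80,255))>0,100):print(b[0],b[1][4],c.onz(*b[0],.026).round(4))
E
```

```text
[ 0.62060194 -0.19202039  0.25004315]
[97.9 35.7] 2742 [0.5937 0.0376 0.026 ]
[298.4  10.8] 761 [ 0.7488 -0.0889  0.026 ]
[334.  141.1] 339 [ 0.6881 -0.2057  0.026 ]
[232.8 141.7] 341 [ 0.6103 -0.1275  0.026 ]
[235.9 201.5] 284 [ 0.562  -0.1756  0.026 ]
[331.5 200.9] 289 [ 0.6399 -0.2537  0.026 ]
[466.1 242.8] 255 [ 0.7175 -0.4076  0.026 ]
[372.8 269.7] 112 [ 0.6152 -0.3552  0.026 ]
[475.3 289.7] 223 [ 0.6875 -0.4688  0.026 ]
[145.  310.9] 104 [ 0.37  -0.191  0.026]
[419.1 310.9] 102 [ 0.6183 -0.4431  0.026 ]
```

View pics/w1.png

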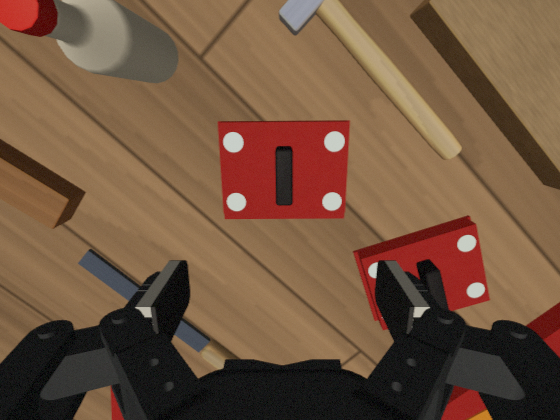

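Picture 4 shows cover B centred at pixel (284,171), with discs at (233,142), (334,141), (236,201) and (331,201). Centre (0.625, -0.1906), yaw 45.0°, agreeing with the first measurement. I will grip the rib 13 mm toward the end that goes up-slope, so the cover can tilt the right way.

```bash
python3 - <<'E'
from h import *
print(tool([.6343,-.1814,.0465],np.radians(135)))
E
```

```text
[np.float64(0.0349), np.float64(0.0042), np.float64(0.407), np.float64(-0.0029), ('q6', np.float64(0.388))]
```

Call:
step_arm --moves '[0.035, 0.004, 0.1, -0.003, -1, 0.035, 0.004, 0.2, -0.003, -1, 0.035, 0.004, 0.3, -0.003, -1, 0.035, 0.004, 0.37, -0.003, -1, 0.035, 0.004, 0.407, -0.003, -1]'

```text
clock: 2.0
position: [0.6318, -0.1809, 0.0429]
ee_rot: [-0.002, 0.924, 0.382, -0.003]
contact_force: [0.4, 0.5, -0.1]
width: 0.0851
```

Call:
step_arm --moves '[0, 0, 0, 0, 1, 0, 0, 0, 0, 1, 0, 0, 0, 0, 1, 0, 0, 0, 0, 1, 0, 0, 0, 0, 1]' --force 20

```text
clock: 2.5
position: [0.6364, -0.1805, 0.0486]
ee_rot: [0.001, 0.924, 0.383, 0.001]
contact_force: [-0.9, -0.4, 6.4]
width: 0.0175
```

Call:
step_arm --moves '[0, 0, 0, 0, 1, 0, 0, 0, 0, 1]'

```text
clock: 2.7
position: [0.6364, -0.1805, 0.0485]
ee_rot: [0.001, 0.924, 0.383, 0.001]
contact_force: [-1.7, -1.1, 6.3]
width: 0.018
```

Call:
step_arm --moves '[0, 0, -0.05, 0, 1, 0, 0, -0.1, 0, 1, 0, 0, -0.15, 0, 1, 0, 0, -0.15, 0, 1, 0, 0, -0.15, 0, 1]'

```text
clock: 3.2
position: [0.6356, -0.18, 0.1218]
ee_rot: [0.0, 0.924, 0.383, 0.0]
contact_force: [-0.2, -0.2, -2.3]
width: 0.0173
```

```bash
python3 - <<'E'
from h import *
a=Cam("side");b=Cam("scene");w=Cam("wrist")
c=np.hstack([cv2.resize(a.img[80:230,190:320],(390,450)),cv2.resize(b.img[90:240,150:280],(390,450))])
c2=np.vstack([c,])
cv2.imwrite("pics/lift.png",c2);w.save("w2")
st=manip.get_state();print(st["position"],st["contact_force"],st["moment"],st["width"])
E
```

```text
[ 0.63453548 -0.17968519  0.11994083] [-0.51758324  0.10180217 -1.97941869] [ 0.07049353 -0.02382038 -0.03538714] 0.017800879258725127
```

View pics/lift.png

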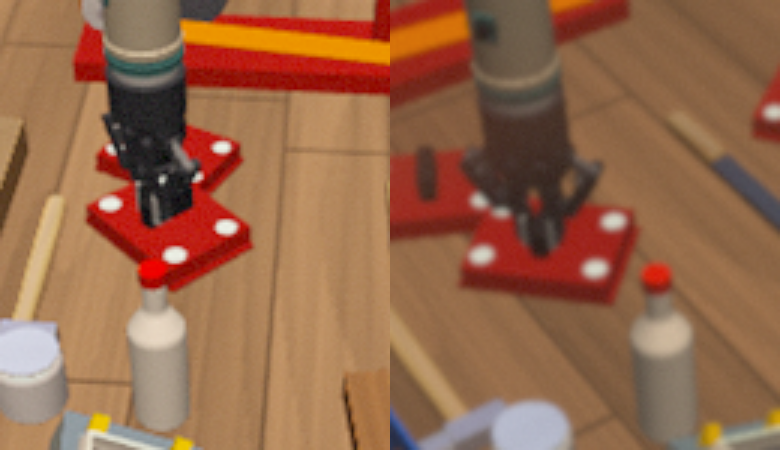

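```bash
python3 - <<'E'
from h import *
def ld(n):
    d=np.load(f"pics/{n}0.npz");c=Cam.__new__(Cam);c.img,c.K,c.Rc,c.o=d["img"],d["K"],d["Rc"],d["o"];return c
S=ld("scene");D=ld("side")
for n,s,d in(("P3 +x-y",(180.7,175.3),(226.7,148)),("P2 -x+y",(224.3,163.7),(265.3,156)),("P4 +x+y",(218.7,179.3),(248.3,165.3))):print(n,tri(S,s,D,d).round(4))
E
```

```text
P3 +x-y [ 0.6858 -0.2005  0.0998]
P2 -x+y [ 0.5606 -0.172   0.0994]
P4 +x+y [ 0.6082 -0.1219  0.1013]
```

Picture 5 shows the cover lifted and hanging level (deck z about 0.100 at three discs). It is gripped firmly and does not swing, so I will tilt it against the high clips at the seat. Now up and over the bottle to a viewpoint above the box.

Call:
step_arm --moves '[0, 0, -0.1, 0, 1, 0, 0, -0.2, 0, 1, 0, 0, -0.3, 0, 1, 0, 0, -0.4, 0, 1, 0, 0, -0.4, 0, 1]'

```text
clock: 3.85
position: [0.6384, -0.1812, 0.3293]
ee_rot: [0.005, 0.924, 0.383, 0.005]
contact_force: [-0.1, 0.3, -0.2]
width: 0.0177
```

Call:
step_arm --moves '[0.391, -0.7, 0, 0.228, 1, 0.391, -0.7, 0, 0.228, 1, 0.391, -0.7, 0, 0.228, 1, 0.391, -0.7, 0, 0.228, 1, 0.391, -0.7, 0, 0.228, 1]'

```text
clock: 4.35
position: [0.5667, 0.0594, 0.3195]
ee_rot: [-0.0, 0.999, 0.032, -0.002]
contact_force: [0.9, 0.7, -1.4]
width: 0.0175
```

```bash
python3 - <<'E'
from h import *
print(tool([.525,.206,.32],np.radians(94)),manip.get_state()["width"])
E
```

```text
[np.float64(-0.0643), np.float64(-0.2981), np.float64(-0.0008), np.float64(-0.0017), ('q6', np.float64(1.489))] 0.01751914049714994
```

Call:
step_arm --moves '[-0.064, -0.298, 0, 0, 1, -0.064, -0.298, 0, 0, 1, -0.064, -0.298, 0, 0, 1, -0.064, -0.298, 0, 0, 1, -0.064, -0.298, 0, 0, 1]'

```text
clock: 4.85
position: [0.5245, 0.2053, 0.3199]
ee_rot: [0.001, 0.999, 0.037, -0.001]
contact_force: [-0.4, -0.1, -1.7]
width: 0.0175
```

Call:
step_arm --moves '[0, 0, 0, 0, 1, 0, 0, 0, 0, 1, 0, 0, 0, 0, 1]'

```text
clock: 5.15
position: [0.526, 0.2029, 0.3213]
ee_rot: [0.0, 0.999, 0.034, -0.0]
contact_force: [0.5, 0.7, -1.7]
width: 0.0176
```

```bash
python3 - <<'E'
from h import *
c=Cam("wrist");c.save("w3");np.savez("pics/w3.npz",img=c.img,K=c.K,Rc=c.Rc,o=c.o);h=cv2.cvtColor(c.img,cv2.COLOR_BGR2HSV)
print(manip.get_state()["position"])
for b in blobs(cv2.inRange(h,(20,150,110),(33,255,255))>0,30):print(b[0],b[1])
E
```

```text
[0.52601013 0.20297371 0.32146177]
[370.6  60.3] [362  49  18  23 307]
[202.4  62.3] [195  52  17  22 287]
[358.4 132.7] [351 123  15  20 211]
[214.8 134.3] [209 125  14  20 205]
```

View pics/w3.png

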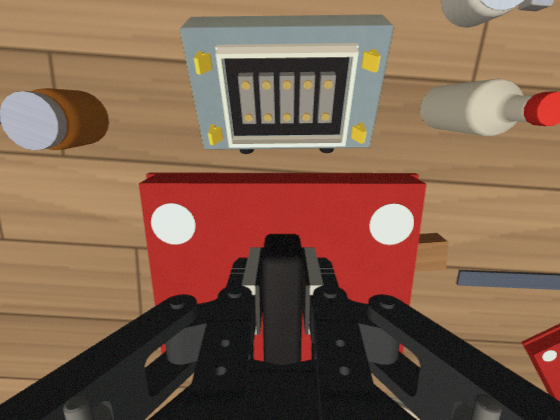

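Picture 6: the box is in clear view, with clips at (202,62), (371,60), (215,134) and (358,133). The rim's white top outline spans rows 56–147. The cover is square in the hand, with its deck discs at (173,224) and (391,224). Next I fit the rim quad and check it against 97 x 127 mm.

```bash
python3 - <<'E'
from h import *
d=np.load("pics/w3.npz");c=Cam.__new__(Cam);c.img,c.K,c.Rc,c.o=d["img"],d["K"],d["Rc"],d["o"]
h=cv2.cvtColor(c.img,cv2.COLOR_BGR2HSV)
for u in(260,287,310): print(u,[(v,*c.img[v,u]) for v in list(range(42,62))+list(range(130,152))] if u==287 else "")
print([(u,*c.img[95,u]) for u in list(range(212,236))+list(range(340,366))])
m=cv2.inRange(h,(0,0,185),(180,70,255));m[:40]=0;m[155:]=0;m[:,:205]=0;m[:,370:]=0
cn=max(cv2.findContours(m,cv2.RETR_EXTERNAL,cv2.CHAIN_APPROX_NONE)[0],key=cv2.contourArea);q=cv2.approxPolyDP(cv2.convexHull(cn),6,True).reshape(-1,2);print(q)
E
```

```text
260 
287 [(42, np.uint8(152), np.uint8(152), np.uint8(138)), (43, np.uint8(152), np.uint8(157), np.uint8(150)), (44, np.uint8(144), np.uint8(164), np.uint8(173)), (45, np.uint8(145), np.uint8(166), np.uint8(175)), (46, np.uint8(157), np.uint8(178), np.uint8(187)), (47, np.uint8(167), np.uint8(189), np.uint8(198)), (48, np.uint8(167), np.uint8(189), np.uint8(198)), (49, np.uint8(170), np.uint8(190), np.uint8(199)), (50, np.uint8(168), np.uint8(188), np.uint8(198)), (51, np.uint8(166), np.uint8(189), np.uint8(198)), (52, np.uint8(168), np.uint8(189), np.uint8(199)), (53, np.uint8(193), np.uint8(215), np.uint8(218)), (54, np.uint8(201), np.uint8(223), np.uint8(224)), (55, np.uint8(201), np.uint8(223), np.uint8(224)), (56, np.uint8(203), np.uint8(224), np.uint8(225)), (57, np.uint8(142), np.uint8(161), np.uint8(163)), (58, np.uint8(47), np.uint8(58), np.uint8(59)), (59, np.uint8(35), np.uint8(36), np.uint8(42)), (60, np.uint8(39), np.uint8(42), np.uint8(46)), (61, np.uint8(33), np.uint8(37), np.uint8(37)), (130, np.uint8(31), np.uint8(30), np.uint8(37)), (131, np.uint8(38), np.uint8(38),
[... 2958 characters left out ...]
 np.uint8(154), np.uint8(140)), (354, np.uint8(155), np.uint8(154), np.uint8(141)), (355, np.uint8(154), np.uint8(155), np.uint8(142)), (356, np.uint8(154), np.uint8(155), np.uint8(141)), (357, np.uint8(152), np.uint8(154), np.uint8(141)), (358, np.uint8(154), np.uint8(154), np.uint8(139)), (359, np.uint8(155), np.uint8(155), np.uint8(143)), (360, np.uint8(155), np.uint8(153), np.uint8(141)), (361, np.uint8(155), np.uint8(155), np.uint8(140)), (362, np.uint8(154), np.uint8(153), np.uint8(141)), (363, np.uint8(155), np.uint8(155), np.uint8(141)), (364, np.uint8(154), np.uint8(155), np.uint8(142)), (365, np.uint8(154), np.uint8(154), np.uint8(141))]
[[358  46]
 [344 146]
 [229 147]
 [215  47]]
```

```bash
cat > seat.py <<'E'
from h import *
d=np.load("pics/w3.npz");c=Cam.__new__(Cam);c.img,c.K,c.Rc,c.o=d["img"],d["K"],d["Rc"],d["o"]
m=(c.img[...,0]>184).astype(np.uint8)*255;m[:40]=0;m[155:]=0;m[:,:205]=0;m[:,372:]=0
cn=max(cv2.findContours(m,cv2.RETR_EXTERNAL,cv2.CHAIN_APPROX_NONE)[0],key=cv2.contourArea).reshape(-1,2).astype(float)
# fit the four outer edge lines from contour points away from corners
def ln(sel):
    vx,vy,x,y=cv2.fitLine(cn[sel].astype(np.float32),cv2.DIST_HUBER,0,.01,.01).ravel();n=np.array([-vy,vx]);return n,n@[x,y]
X,Y=cn.T;cx=286
L=[(Y<62)&(abs(X-cx)<55),(Y>140)&(abs(X-cx)<45),(X<cx-40)&(Y>65)&(Y<135),(X>cx+40)&(Y>65)&(Y<135)]
off=[(0,-.5),(0,.5),(-.5,0),(.5,0)];F=[]
for s,o in zip(L,off):
    n,b=ln(s);F.append((n,b+n@np.array(o)))
I=lambda a,b:np.linalg.solve(np.array([a[0],b[0]]),[a[1],b[1]])
q=[I(F[i],F[j]) for i in(0,1) for j in(2,3)]  # hl,hr,ll,lr
s0=np.array([.6117,.206,.1]);yaw=np.radians(4);t=np.radians(25)
for _ in range(6):
    ux=np.array([np.cos(yaw),np.sin(yaw),0]);n=-np.sin(t)*ux+[0,0,np.cos(t)];sx=np.cos(t)*ux+[0,0,np.sin(t)]
    P=[c.onplane(*p,s0+.02*n,n) for p in q];hl,hr,ll,lr=P
    y=(hl+ll-hr-lr)/2;yaw=np.arctan2(y[1],y[0])-np.pi/2
    s0=sum(P)/4-.02*n;s0[:2]+= (s0[2]-.1)*0; k=s0.copy();k[2]=.1
    # keep the origin at z=.1: slide along slope
    s0=k if abs(s0[2]-.1)<1e-3 else np.array([*s0[:2],.1])
print("quad",np.round(q,1).tolist(),"seat",s0.round(4),"yaw",np.degrees(yaw).round(2))
print("size x",np.linalg.norm(hl-ll).round(4),np.linalg.norm(hr-lr).round(4),"y",np.linalg.norm(hl-hr).round(4),np.linalg.norm(ll-lr).round(4),"z mean",sum(P)[2]/4)
E
python3 - <<'E'
from seat import *
p0=np.array([.52601,.20297,.32146])
h=cv2.cvtColor(c.img,cv2.COLOR_BGR2HSV);w=cv2.inRange(h,(0,0,140),(180,80,255));w[:195]=0;w[255:]=0;w[:,:145]=0;w[:,415:]=0
for b in blobs(w>0,600):print("disc",b[0],c.onz(*b[0],p0[2]-.0225).round(4))
b=[b[0] for b in blobs(w>0,600) if b[0][0]<200 or b[0][0]>370]
if len(b)==2:
    A,B=[c.onz(*p,p0[2]-.0225) for p in b];v=A-B;print(np.linalg.norm(v),np.degrees(np.arctan2(v[1],v[0])), (A+B)/2-p0)
E
```

```text
quad [[215.5, 53.6], [358.0, 51.9], [228.7, 146.5], [344.9, 146.5]] seat [0.6114 0.2039 0.1   ] yaw 4.22
size x 0.0962 0.0978 y 0.1269 0.1273 z mean 0.11812615574073304
disc [172.8 223.3] [0.5415 0.2591 0.299 ]
disc [391.2 223.7] [0.5488 0.149  0.299 ]
0.11039238631595916 93.80574693099956 [ 0.01914856  0.00107325 -0.0225    ]
```

The rim measures 97 x 127 mm, which matches, with seat origin (0.6114, 0.2039) and yaw 4.2°. The cover is square in the hand with its centre 15 mm behind the TCP. Next I move above the contact pose.

```bash
python3 - <<'E'
from h import *
print(tool([.6177,.2044,.215],np.radians(94.3)))
E
```

```text
[np.float64(0.1832), np.float64(0.0096), np.float64(0.2129), np.float64(-0.0021), ('q6', np.float64(1.747))]
```

Call:
step_arm --moves '[0.183, 0.01, 0, -0.002, 1, 0.183, 0.01, 0.05, -0.002, 1, 0.183, 0.01, 0.12, -0.002, 1, 0.183, 0.01, 0.18, -0.002, 1, 0.183, 0.01, 0.213, -0.002, 1]'

```text
clock: 5.7
position: [0.6164, 0.2043, 0.2115]
ee_rot: [0.001, 0.999, 0.038, -0.003]
contact_force: [0.4, 0.6, -0.7]
width: 0.0171
```

Call:
step_arm --moves '[0, 0, 0, 0, 1, 0, 0, 0, 0, 1, 0, 0, 0, 0, 1]'

```text
clock: 6.0
position: [0.6183, 0.2056, 0.217]
ee_rot: [-0.0, 0.999, 0.038, 0.002]
contact_force: [0.0, -0.1, -0.8]
width: 0.0174
```

```bash
python3 - <<'E'
from h import *
print(manip.get_state()["position"],tool([.6177,.2044,.182],np.radians(94.3)))
E
```

```text
[0.6182638  0.20555689 0.2170364 ] [np.float64(-0.0015), np.float64(0.0022), np.float64(0.0701), np.float64(0.0004), ('q6', np.float64(1.709))]
```

Call:
step_arm --moves '[-0.001, 0.002, 0.03, 0, 1, -0.001, 0.002, 0.05, 0, 1, -0.001, 0.002, 0.064, 0, 1, -0.001, 0.002, 0.068, 0, 1, -0.001, 0.002, 0.07, 0, 1]'

```text
clock: 6.5
position: [0.6168, 0.2047, 0.1802]
ee_rot: [0.0, 0.999, 0.038, 0.0]
contact_force: [-0.1, 0.7, -1.6]
width: 0.0179
```

Call:
step_arm --moves '[0, 0, 0.002, 0, 1, 0, 0, 0.004, 0, 1, 0, 0, 0.006, 0, 1, 0, 0, 0.006, 0, 1]'

```text
clock: 6.9
position: [0.6172, 0.2047, 0.1781]
ee_rot: [-0.0, 0.999, 0.038, 0.001]
contact_force: [-1.5, -0.5, 1.6]
width: 0.0174
```

```bash
python3 - <<'E'
from h import *
s=manip.get_state();print(s["position"],s["contact_force"],s["moment"])
E
```

```text
[0.61717896 0.2047435  0.17813215] [-1.4511007  -0.51969198  1.55934656] [-0.06731997 -0.01205757  0.0138761 ]
```

Call:
step_arm --moves '[-0.004, 0, 0.003, 0, 1, -0.008, 0, 0.006, 0, 1, -0.012, 0, 0.009, 0, 1, -0.016, 0, 0.012, 0, 1, -0.016, 0, 0.012, 0, 1]'

```text
clock: 7.4
position: [0.6082, 0.204, 0.1709]
ee_rot: [0.0, 0.999, 0.038, -0.0]
contact_force: [0.8, 0.5, 2.9]
width: 0.0175
```

```bash
cat > chk.py <<'E'
from h import *
s=manip.get_state();print(s["clock"],s["position"].round(4),s["contact_force"].round(1),s["moment"].round(3))
E
python3 chk.py
```

```text
7.4 [0.6082 0.204  0.1709] [0.8 0.5 2.9] [ 0.012 -0.213 -0.01 ]
```

```bash
cat > tilt.py <<'E'
from h import *
s=manip.get_state();c=Cam("wrist");h=cv2.cvtColor(c.img,cv2.COLOR_BGR2HSV);A=Rq(s["ee_rot"])
w=cv2.inRange(h,(0,0,140),(180,80,255));w[:150]=0;w[300:]=0;w[:,:120]=0;w[:,440:]=0
b=[b for b in blobs(w>0,600) if b[1][4]<4000 and not 200<b[0][0]<370];print([(x[0].tolist(),x[1][4]) for x in b])
l,r=[x[0] for x in sorted(b,key=lambda x:x[0][0])][:2]
rl,rr=c.ray(*l),c.ray(*r);k=.110/np.linalg.norm(rl/ (rl@c.Rc[:,2])-rr/(rr@c.Rc[:,2]))
M=c.o+k*(rl/(rl@c.Rc[:,2])+rr/(rr@c.Rc[:,2]))/2;m=A.T@(M-s["position"])
print("mid disc +x world",M.round(4),"in tool mm",(m*1000).round(1), "level would be (19,0,22.5)")
c.save("t%d"%(s["clock"]*100))
E
python3 tilt.py
```

```text
[([169.5, 218.3], np.int32(1427)), ([394.5, 218.2], np.int32(1427))]
mid disc +x world [0.6316 0.2057 0.1527] in tool mm [23.5  0.1 18.2] level would be (19,0,22.5)
```

Tilting is going as planned: the disc shift implies about 10°. Continuing the arc.

Call:
step_arm --moves '[-0.004, 0, 0.003, 0, 1, -0.008, 0, 0.007, 0, 1, -0.011, 0, 0.0105, 0, 1, -0.0145, 0, 0.014, 0, 1, -0.0145, 0, 0.014, 0, 1]'

```text
clock: 7.95
position: [0.6011, 0.2034, 0.1637]
ee_rot: [0.0, 0.999, 0.038, -0.0]
contact_force: [0.6, 0.2, 1.1]
width: 0.0173
```

```bash
python3 chk.py; python3 tilt.py
```

```text
7.95 [0.6011 0.2034 0.1637] [0.6 0.2 1.1] [-0.024 -0.286  0.035]
[([165.8, 214.6], np.int32(1390)), ([398.2, 214.3], np.int32(1388))]
mid disc +x world [0.6279 0.2053 0.1497] in tool mm [26.9  0.1 14. ] level would be (19,0,22.5)
```

Call:
step_arm --moves '[-0.003, 0, 0.003, 0, 1, -0.006, 0, 0.006, 0, 1, -0.008, 0, 0.009, 0, 1, -0.008, 0, 0.009, 0, 1]'

```text
clock: 8.4
position: [0.5977, 0.2031, 0.1598]
ee_rot: [0.0, 0.999, 0.038, 0.0]
contact_force: [1.1, -0.2, 3.6]
width: 0.0174
```

```bash
python3 chk.py; python3 tilt.py; python3 - <<'E'
from h import *
a=Cam("side");b=Cam("scene")
cv2.imwrite("pics/place.png",np.hstack([cv2.resize(a.img[180:310,180:290],(385,455)),cv2.resize(b.img[200:330,230:340],(385,455))]))
E
```

```text
8.4 [0.5977 0.2031 0.1598] [ 1.1 -0.2  3.6] [-0.027 -0.415  0.076]
[([400.3, 212.6], np.int32(1352)), ([163.6, 213.0], np.int32(1353))]
mid disc +x world [0.6262 0.2052 0.1481] in tool mm [28.5  0.1 11.7] level would be (19,0,22.5)
```

View pics/place.png

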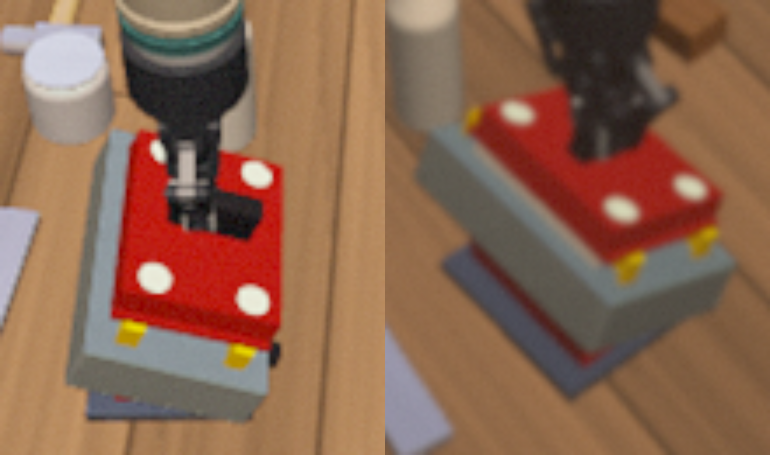

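Picture 7: the cover lies over the rim parallel to the face, on the clips. Its disc midpoint is within 2 mm of the predicted rest point. Letting go.

Call:
step_arm --moves '[0, 0, 0, 0, 0.3, 0, 0, 0, 0, 0, 0, 0, 0, 0, 0, 0, 0, -0.06, 0, 0, 0, 0, -0.15, 0, 0]'

```text
clock: 9.05
position: [0.5951, 0.2027, 0.2317]
ee_rot: [0.001, 0.999, 0.038, -0.005]
contact_force: [0.6, 0.6, -0.2]
width: 0.0427
```

Call:
step_arm --moves '[-0.11, 0, -0.1, 0, 1, -0.2, 0, -0.16, 0, 1, -0.2, 0, -0.16, 0, 1, -0.2, 0, -0.16, 0, 1, -0.2, 0, -0.16, 0, 1]'

```text
clock: 9.55
position: [0.4978, 0.1956, 0.3148]
ee_rot: [-0.0, 0.999, 0.039, 0.001]
contact_force: [-0.9, -0.1, -0.7]
width: 0.0003
```

```bash
python3 chk.py; cat > deck.py <<'E'
from h import *
import sys
s0=np.array([.6114,.2039,.1]);yaw=np.radians(4.2);t=np.radians(25)
ux=np.array([np.cos(yaw),np.sin(yaw),0]);n=-np.sin(t)*ux+[0,0,np.cos(t)];sx=np.cos(t)*ux+[0,0,np.sin(t)];sy=np.cross(n,sx)
B=np.array([sx,sy,n])
def W(x,y,z): return s0+B.T@np.array([x,y,z])/1000
def discs(c,z):
    h=cv2.cvtColor(c.img,cv2.COLOR_BGR2HSV);w=cv2.inRange(h,(0,0,140),(180,80,255))>0;o={}
    L=blobs(w,8)
    for k,(x,y) in dict(a=(-34,-55),b=(-34,55),c=(34,-55),d=(34,55)).items():
        p=c.proj(W(x,y,z));e=min(L,key=lambda b:np.hypot(*(b[0]-p)))
        if np.hypot(*(e[0]-p))<15:o[k]=e[0]
    return o
if __name__=="__main__":
    for z in [float(a) for a in sys.argv[2:]] or [39.]:
        c=Cam("wrist") if z==(float(sys.argv[2]) if len(sys.argv)>2 else 39.) else c
        o=discs(c,z)
        for k,p in o.items():print(z,k,p,(B@(c.onplane(*p,W(0,0,z),n)-s0)*1000).round(1))
    c.save(sys.argv[1])
E
python3 deck.py w5 39 32
```

```text
9.55 [0.4978 0.1956 0.3148] [-0.9 -0.1 -0.7] [ 0.052 -0.07   0.006]
39.0 a [338.8 117.7] [-35.9 -55.4  39. ]
39.0 b [226.  118.1] [-36.8  55.1  39. ]
39.0 c [348.3  42.5] [ 32.3 -55.   39. ]
39.0 d [216.2  42.9] [31.5 55.5 39. ]
32.0 a [338.8 117.7] [-39.5 -56.7  32. ]
32.0 b [226.  118.1] [-40.4  56.5  32. ]
32.0 c [348.3  42.5] [ 30.3 -56.3  32. ]
32.0 d [216.2  42.9] [29.6 56.9 32. ]
```

View pics/w5.png

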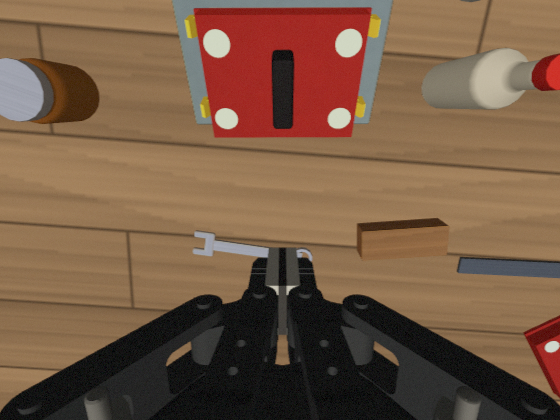

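Picture 8: the cover is released and rests evenly on the clips, with discs at (339,118), (226,118), (348,43) and (216,43). They plot onto the 39 mm plane at 68 x 110 mm, about 2 mm down-slope, inside the play. Next are the corner targets, with the pad's up-slope edge doing the pressing.

```bash
cat > press.py <<'E'
from deck import *
def tgt(x,y,z): return W(x,y,z)-.008*ux+[0,0,.014]
if __name__=="__main__":
    s=manip.get_state();A=Rq(s["ee_rot"])
    print("-n in tool/0.5 per mm",(A.T@(-n)/500).round(5))
    h=None
    for k,(x,y) in dict(a=(-36,-55),b=(-36,55),c=(34,-55),d=(34,55)).items():
        print(k,"hover@55:",tool(tgt(x,y,55),np.radians(94.2))[:4],"world",tgt(x,y,55).round(4))
E
python3 press.py
```

```text
-n in tool/0.5 per mm [0.00085 0.      0.00181]
a hover@55: [np.float64(0.0993), np.float64(0.11), np.float64(0.3303), np.float64(0.0011)] world [0.5517 0.1444 0.1486]
b hover@55: [np.float64(0.1001), np.float64(-0.11), np.float64(0.3302), np.float64(0.0011)] world [0.5437 0.2541 0.1486]
c hover@55: [np.float64(0.2262), np.float64(0.1105), np.float64(0.271), np.float64(0.0011)] world [0.615  0.149  0.1782]
d hover@55: [np.float64(0.2269), np.float64(-0.1095), np.float64(0.271), np.float64(0.0011)] world [0.6069 0.2587 0.1782]
```

Call:
step_arm --moves '[0.099, 0.11, 0.06, 0, 1, 0.099, 0.11, 0.15, 0, 1, 0.099, 0.11, 0.24, 0, 1, 0.099, 0.11, 0.31, 0, 1, 0.099, 0.11, 0.33, 0, 1]'

```text
clock: 10.1
position: [0.5481, 0.1433, 0.1426]
ee_rot: [0.001, 0.999, 0.038, -0.007]
contact_force: [-1.1, -0.0, 0.3]
width: -0.0005
```

Call:
step_arm --moves '[0.004, 0, 0.009, 0, 1, 0.0085, 0, 0.018, 0, 1, 0.0125, 0, 0.027, 0, 1, 0.0125, 0, 0.027, 0, 1]'

```text
clock: 10.5
position: [0.5588, 0.1452, 0.1373]
ee_rot: [-0.0, 0.999, 0.039, 0.001]
contact_force: [0.1, 0.6, -0.1]
width: 0.0002
```

```bash
python3 chk.py; python3 press.py
```

```text
10.5 [0.5588 0.1452 0.1373] [ 0.1  0.6 -0.1] [0.004 0.013 0.032]
-n in tool/0.5 per mm [0.00084 0.      0.00181]
a hover@55: [np.float64(-0.0142), np.float64(0.0007), np.float64(-0.0228), np.float64(0.0012)] world [0.5517 0.1444 0.1486]
b hover@55: [np.float64(-0.0133), np.float64(-0.2193), np.float64(-0.0227), np.float64(0.0012)] world [0.5437 0.2541 0.1486]
c hover@55: [np.float64(0.1129), np.float64(0.0011), np.float64(-0.0816), np.float64(0.0012)] world [0.615  0.149  0.1782]
d hover@55: [np.float64(0.1137), np.float64(-0.2189), np.float64(-0.0816), np.float64(0.0012)] world [0.6069 0.2587 0.1782]
```

Call:
step_arm --moves '[0.0025, 0, 0.0054, 0, 1, 0.005, 0, 0.011, 0, 1, 0.005, 0, 0.011, 0, 1]'

```text
clock: 10.8
position: [0.5603, 0.1453, 0.131]
ee_rot: [-0.0, 0.999, 0.038, 0.0]
contact_force: [0.3, -0.1, 0.2]
width: -0.0003
```

Call:
step_arm --moves '[0.0025, 0, 0.0054, 0, 1, 0.0025, 0, 0.0054, 0, 1]'

```text
clock: 11.0
position: [0.5612, 0.1448, 0.1278]
ee_rot: [0.0, 0.999, 0.038, -0.0]
contact_force: [-1.1, -1.9, 2.9]
width: 0.0002
```

Call:
step_arm --moves '[0.0025, 0, 0.0054, 0, 1, 0.0025, 0, 0.0054, 0, 1]'

```text
clock: 11.2
position: [0.5618, 0.1446, 0.1255]
ee_rot: [0.001, 0.999, 0.039, -0.001]
contact_force: [-4.4, -2.4, 5.7]
width: 0.0001
```

Call:
step_arm --moves '[0.0025, 0, 0.0054, 0, 1, 0.0025, 0, 0.0054, 0, 1]'

```text
clock: 11.4
position: [0.5629, 0.1452, 0.1247]
ee_rot: [0.0, 0.999, 0.038, -0.001]
contact_force: [-7.8, -2.0, 15.0]
width: -0.0001
```

Call:
step_arm --moves '[0.0025, 0, 0.0054, 0, 1, 0.0025, 0, 0.0054, 0, 1]'

```text
clock: 11.6
position: [0.5644, 0.1452, 0.1241]
ee_rot: [0.0, 0.999, 0.039, 0.0]
contact_force: [-10.6, -1.8, 27.4]
width: -0.0
```

Call:
step_arm --moves '[0.0017, 0, 0.0036, 0, 1, 0.0017, 0, 0.0036, 0, 1]'

```text
clock: 11.8
position: [0.5654, 0.1453, 0.1239]
ee_rot: [0.0, 0.999, 0.039, 0.001]
contact_force: [-12.3, -3.4, 34.1]
width: 0.0002
```

The force rose to 34 N with little travel, so I back off and measure the deck height at each corner.

Call:
step_arm --moves '[-0.02, 0, -0.05, 0, 1, -0.06, 0, -0.15, 0, 1, -0.12, 0, -0.25, 0, 1, -0.15, 0.05, -0.35, 0, 1, -0.15, 0.05, -0.35, 0, 1]'

```text
clock: 12.3
position: [0.4939, 0.1145, 0.2978]
ee_rot: [-0.0, 0.999, 0.038, 0.004]
contact_force: [1.1, 0.2, -0.6]
width: 0.0003
```

```bash
python3 chk.py; cat > hts.py <<'E'
from deck import *
cs=[Cam(n) for n in("wrist","scene","side")]
P=[discs(c,33) for c in cs];H={}
for k in "abcd":
    o=[]
    for i,j in((0,1),(0,2),(1,2)):
        if k in P[i] and k in P[j]:o.append((B@(tri(cs[i],P[i][k],cs[j],P[j][k])-s0)*1000).round(1).tolist())
    print(k,"w-scene,w-side,scene-side:",o)
for c,nm in zip(cs,("wr","sc","si")):
    p=c.proj(W(0,0,26)).astype(int);r=80 if nm=="wr" else 55
    x0,y0=max(p[0]-r,0),max(p[1]-r,0);cr=c.img[y0:y0+2*r,x0:x0+2*r]
    cv2.imwrite(f"pics/h_{nm}.png",cv2.resize(cr,(400,400),interpolation=2))
cv2.imwrite("pics/h_all%d.png"%(manip.get_state()["clock"]*100),np.hstack([cv2.imread(f"pics/h_{m}.png") for m in("sc","si")]))
E
python3 hts.py; ls pics|grep h_all
```

```text
12.3 [0.4939 0.1145 0.2978] [ 1.1  0.2 -0.6] [ 0.057 -0.011 -0.004]
a w-scene,w-side,scene-side: [[-36.7, -57.2, 27.2], [-36.4, -57.9, 26.6], [-35.9, -55.7, 28.8]]
b w-scene,w-side,scene-side: [[-38.0, 52.8, 37.0], [-38.1, 52.8, 35.7], [-37.4, 54.3, 38.2]]
c w-scene,w-side,scene-side: [[32.4, -56.2, 30.4], [32.2, -56.6, 27.8], [32.7, -54.3, 31.1]]
d w-scene,w-side,scene-side: [[30.1, 54.2, 38.2], [30.2, 53.8, 37.6], [30.3, 55.3, 39.5]]
h_all1245.png
```

Corner a is home at about 27 mm. c is at about 30, b and d still about 37–39, so the first click worked. Next is corner c.

```bash
python3 press.py
```

```text
-n in tool/0.5 per mm [0.00084 0.      0.00182]
a hover@55: [np.float64(0.1187), np.float64(-0.0497), np.float64(0.2912), np.float64(0.0009)] world [0.5517 0.1444 0.1486]
b hover@55: [np.float64(0.1193), np.float64(-0.2697), np.float64(0.2913), np.float64(0.0009)] world [0.5437 0.2541 0.1486]
c hover@55: [np.float64(0.2458), np.float64(-0.0494), np.float64(0.2325), np.float64(0.0009)] world [0.615  0.149  0.1782]
d hover@55: [np.float64(0.2464), np.float64(-0.2694), np.float64(0.2327), np.float64(0.0009)] world [0.6069 0.2587 0.1782]
```

Call:
step_arm --moves '[0.246, -0.049, 0.05, 0, 1, 0.246, -0.049, 0.12, 0, 1, 0.246, -0.049, 0.18, 0, 1, 0.246, -0.049, 0.232, 0, 1, 0.246, -0.049, 0.232, 0, 1]'

```text
clock: 12.95
position: [0.6105, 0.149, 0.1679]
ee_rot: [0.001, 0.999, 0.039, -0.008]
contact_force: [-1.2, 0.0, -1.3]
width: 0.0001
```

Call:
step_arm --moves '[0.0085, 0, 0.018, 0, 1, 0.017, 0, 0.036, 0, 1, 0.021, 0, 0.045, 0, 1, 0.021, 0, 0.045, 0, 1]'

```text
clock: 13.35
position: [0.6247, 0.1495, 0.1553]
ee_rot: [-0.0, 0.999, 0.038, 0.001]
contact_force: [-0.5, 0.2, -0.4]
width: -0.0001
```

Call:
step_arm --moves '[0.002, 0, 0.0045, 0, 1, 0.0025, 0, 0.0054, 0, 1]'

```text
clock: 13.55
position: [0.626, 0.1497, 0.1535]
ee_rot: [-0.0, 0.999, 0.038, 0.001]
contact_force: [-1.7, 0.1, 5.6]
width: -0.0002
```

```bash
python3 press.py|grep c
```

```text
c hover@55: [np.float64(-0.0218), np.float64(-0.0004), np.float64(-0.0494), np.float64(0.0011)] world [0.615  0.149  0.1782]
```

Call:
step_arm --moves '[0.0015, 0, 0.0036, 0, 1, 0.0025, 0, 0.0054, 0, 1]'

```text
clock: 13.75
position: [0.6263, 0.1498, 0.153]
ee_rot: [-0.0, 0.999, 0.038, 0.001]
contact_force: [-7.4, -0.6, 17.9]
width: 0.0
```

Call:
step_arm --moves '[0.0015, 0, 0.0036, 0, 1, 0.0015, 0, 0.0036, 0, 1]'

```text
clock: 13.95
position: [0.6264, 0.1499, 0.1529]
ee_rot: [-0.0, 0.999, 0.039, 0.001]
contact_force: [-10.3, -1.2, 21.8]
width: -0.0
```

Call:
step_arm --moves '[0.0015, 0, 0.0036, 0, 1, 0.0015, 0, 0.0036, 0, 1]'

```text
clock: 14.15
position: [0.6265, 0.15, 0.1527]
ee_rot: [-0.0, 0.999, 0.039, 0.001]
contact_force: [-12.3, -2.5, 28.6]
width: 0.0001
```

Corner c stopped at the same relative depth as a, so it is home. Next is b.

Call:
step_arm --moves '[-0.01, 0, -0.05, 0, 1, -0.02, 0, -0.12, 0, 1, -0.08, -0.1, -0.12, 0, 1, -0.13, -0.22, -0.09, 0, 1, -0.13, -0.22, -0.06, 0, 1]'

```text
clock: 14.65
position: [0.5544, 0.2576, 0.1782]
ee_rot: [-0.002, 0.999, 0.039, 0.002]
contact_force: [-0.3, -0.2, -1.2]
width: 0.0002
```

Call:
step_arm --moves '[0, 0, 0, 0, 1, 0, 0, 0, 0, 1]'

```text
clock: 14.85
position: [0.5549, 0.2547, 0.1759]
ee_rot: [0.0, 0.999, 0.039, 0.0]
contact_force: [-0.1, 0.0, -0.6]
width: 0.0002
```

```bash
python3 chk.py;python3 press.py|grep b
```

```text
14.85 [0.5549 0.2547 0.1759] [-0.1  0.  -0.6] [-0.043 -0.018 -0.041]
b hover@55: [np.float64(-0.0226), np.float64(-0.0006), np.float64(0.0544), np.float64(0.0016)] world [0.5437 0.2541 0.1486]
```

Call:
step_arm --moves '[-0.022, 0, 0.03, 0, 1, -0.022, 0, 0.055, 0, 1, -0.014, 0, 0.072, 0, 1, -0.007, 0, 0.087, 0, 1, -0.007, 0, 0.087, 0, 1]'

```text
clock: 15.35
position: [0.5528, 0.2538, 0.1313]
ee_rot: [0.0, 0.999, 0.038, -0.0]
contact_force: [-0.2, -0.4, -0.1]
width: -0.0
```

Call:
step_arm --moves '[0.0025, 0, 0.0054, 0, 1, 0.004, 0, 0.009, 0, 1, 0.004, 0, 0.009, 0, 1]'

```text
clock: 15.65
position: [0.5541, 0.2545, 0.1277]
ee_rot: [-0.0, 0.999, 0.038, 0.0]
contact_force: [-0.4, -0.2, -0.7]
width: 0.0001
```

Call:
step_arm --moves '[0.0025, 0, 0.0054, 0, 1, 0.0025, 0, 0.0054, 0, 1]'

```text
clock: 15.85
position: [0.5551, 0.2549, 0.1249]
ee_rot: [-0.0, 0.999, 0.038, 0.0]
contact_force: [-0.0, 1.1, 1.0]
width: 0.0
```

Call:
step_arm --moves '[0.0025, 0, 0.0054, 0, 1, 0.0025, 0, 0.0054, 0, 1]'

```text
clock: 16.05
position: [0.5561, 0.2549, 0.1228]
ee_rot: [-0.0, 0.999, 0.038, 0.0]
contact_force: [-1.6, 0.4, 5.1]
width: -0.0002
```

Call:
step_arm --moves '[0.0025, 0, 0.0054, 0, 1, 0.0025, 0, 0.0054, 0, 1]'

```text
clock: 16.25
position: [0.5563, 0.255, 0.1225]
ee_rot: [-0.0, 0.999, 0.038, -0.0]
contact_force: [-7.9, -0.0, 17.7]
width: -0.0
```

Call:
step_arm --moves '[0.0025, 0, 0.0054, 0, 1, 0.0025, 0, 0.0054, 0, 1]'

```text
clock: 16.45
position: [0.5563, 0.255, 0.1223]
ee_rot: [-0.0, 0.999, 0.038, -0.001]
contact_force: [-14.0, -1.2, 31.6]
width: 0.0002
```

Call:
step_arm --moves '[0.0017, 0, 0.0036, 0, 1, 0.0017, 0, 0.0036, 0, 1]'

```text
clock: 16.65
position: [0.5564, 0.2551, 0.1221]
ee_rot: [-0.0, 0.999, 0.039, -0.001]
contact_force: [-16.9, -2.3, 40.8]
width: 0.0001
```

Corner b has bottomed at the same depth (z 0.122). Backing off and going to d.

Call:
step_arm --moves '[-0.01, 0, -0.05, 0, 1, -0.02, 0, -0.13, 0, 1, 0.04, 0, -0.18, 0, 1, 0.104, 0, -0.15, 0, 1, 0.104, 0, -0.12, 0, 1]'

```text
clock: 17.15
position: [0.6165, 0.259, 0.176]
ee_rot: [-0.0, 0.999, 0.038, 0.004]
contact_force: [-0.4, -0.2, -1.0]
width: -0.0002
```

Call:
step_arm --moves '[0, 0, 0, 0, 1, 0, 0, 0, 0, 1]'

```text
clock: 17.35
position: [0.6106, 0.2586, 0.1742]
ee_rot: [0.0, 0.999, 0.038, -0.001]
contact_force: [0.2, -0.1, -0.4]
width: 0.0001
```

```bash
python3 chk.py;python3 press.py|grep "d h"
```

```text
17.35 [0.6106 0.2586 0.1742] [ 0.2 -0.1 -0.4] [ 0.009 -0.014  0.002]
d hover@55: [np.float64(-0.0074), np.float64(-0.0008), np.float64(-0.0081), np.float64(0.0011)] world [0.6069 0.2587 0.1782]
```

Call:
step_arm --moves '[0.004, 0, 0.012, 0, 1, 0.008, 0, 0.0245, 0, 1, 0.0105, 0, 0.03, 0, 1, 0.012, 0, 0.0335, 0, 1, 0.012, 0, 0.0335, 0, 1]'

```text
clock: 17.85
position: [0.6172, 0.2593, 0.158]
ee_rot: [0.0, 0.999, 0.038, -0.0]
contact_force: [-0.9, -0.0, -0.3]
width: 0.0001
```

Call:
step_arm --moves '[0.0025, 0, 0.0054, 0, 1, 0.0025, 0, 0.0054, 0, 1]'

```text
clock: 18.05
position: [0.6185, 0.2594, 0.1553]
ee_rot: [0.0, 0.999, 0.038, -0.0]
contact_force: [-0.9, 1.1, -1.0]
width: 0.0002
```

Call:
step_arm --moves '[0.0025, 0, 0.0054, 0, 1, 0.0025, 0, 0.0054, 0, 1]'

```text
clock: 18.25
position: [0.62, 0.2596, 0.153]
ee_rot: [-0.0, 0.999, 0.038, 0.0]
contact_force: [0.2, 0.2, 0.5]
width: 0.0001
```

Call:
step_arm --moves '[0.0025, 0, 0.0054, 0, 1, 0.0025, 0, 0.0054, 0, 1]'

```text
clock: 18.45
position: [0.6202, 0.2597, 0.1526]
ee_rot: [-0.0, 0.999, 0.038, -0.0]
contact_force: [-4.3, -0.9, 11.6]
width: 0.0
```

Call:
step_arm --moves '[0.0025, 0, 0.0054, 0, 1, 0.0025, 0, 0.0054, 0, 1]'

```text
clock: 18.65
position: [0.6203, 0.2597, 0.1524]
ee_rot: [-0.0, 0.999, 0.039, -0.001]
contact_force: [-10.2, -2.0, 23.1]
width: 0.0
```

Call:
step_arm --moves '[0.001, 0, 0.002, 0, 1, 0.001, 0, 0.002, 0, 1]'

```text
clock: 18.85
position: [0.6204, 0.2597, 0.1523]
ee_rot: [-0.0, 0.999, 0.039, -0.001]
contact_force: [-12.0, -3.1, 26.2]
width: -0.0
```

Call:
step_arm --moves '[-0.02, 0, -0.05, 0, 1, -0.06, 0.02, -0.15, 0, 1, -0.12, 0.06, -0.25, 0, 1, -0.2, 0.1, -0.32, 0, 1, -0.23, 0.1, -0.32, 0, 1]'

```text
clock: 19.35
position: [0.5121, 0.2002, 0.3101]
ee_rot: [-0.0, 0.999, 0.038, 0.003]
contact_force: [0.5, -0.1, -0.1]
width: 0.0
```

Call:
step_arm --moves '[0, 0, 0, 0, 1, 0, 0, 0, 0, 1]'

```text
clock: 19.55
position: [0.5118, 0.201, 0.3072]
ee_rot: [-0.0, 0.999, 0.038, 0.001]
contact_force: [0.7, -0.6, -0.9]
width: 0.0002
```

```bash
python3 chk.py;sed -i 's/discs(c,33)/discs(c,26)/' hts.py; python3 hts.py; python3 deck.py w6 26; ls pics|grep h_all; cp pics/h_all1*.png /tmp; mv $(ls -t pics/h_all*|head -1) pics/final.png
```

```text
19.55 [0.5118 0.201  0.3072] [ 0.7 -0.6 -0.9] [-0.02   0.011  0.   ]
a w-scene,w-side,scene-side: [[-35.5, -55.2, 26.6], [-36.5, -56.6, 24.0], [-35.6, -54.0, 27.2]]
b w-scene,w-side,scene-side: [[-36.7, 54.7, 26.3], [-36.7, 54.1, 25.3], [-36.1, 56.0, 27.9]]
c w-scene,w-side,scene-side: [[32.9, -54.8, 26.9], [32.1, -56.1, 24.2], [32.2, -54.0, 26.8]]
d w-scene,w-side,scene-side: [[31.9, 55.1, 26.8], [31.6, 54.6, 25.4], [31.6, 56.0, 27.4]]
26.0 a [343.4 126.1] [-35.  -56.1  26. ]
26.0 b [232.2 126.4] [-35.8  54.2  26. ]
26.0 c [353.7  53.5] [ 33.2 -55.8  26. ]
26.0 d [223.6  53.9] [32.4 54.5 26. ]
h_all1245.png
h_all1970.png
```

View pics/final.png

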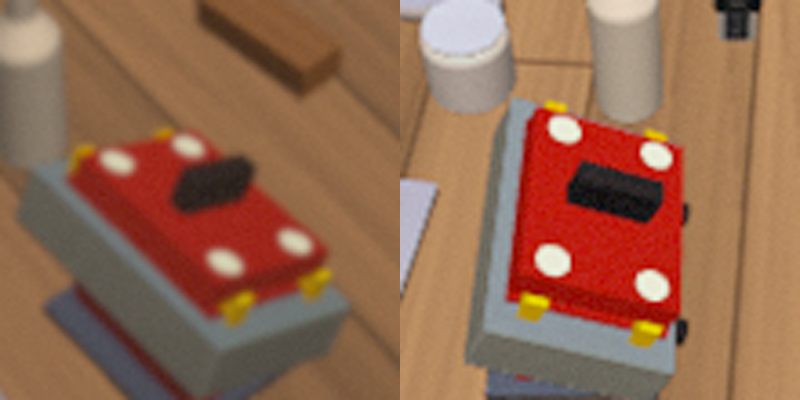

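Picture 9: the cover sits flat with all four clip heads above the flange, and every corner reads about 24–28 mm (mean about 26.3). The robot is clear and the other items visible have not moved. Handing in.

```bash
python3 -c "
from rig import job;print(job.sign_off())"
```

```text
the job is handed in; nothing more can be done
None
```

The red cover farthest to the robot's left is on the switch box, fully home on all four clips, and I handed the job in at about 20 s. I gripped it by the rib, carried it over the bottle, tilted it against the high clips until it lay over the rim, and let go. I then pressed corners a, c, b and d in that order with the closed fingertips.

**Last checks:**
- **Seating:** the deck measured about 26–27 mm above the face at all four corners on average. The wrist–side camera pair read 24–25 mm, within calibration error. The cover sits about 1–2 mm down-slope, within its play.
- **Clicks:** I judged these from the deck height and the stop under force, because the clips' own push can't be read.
- **Later corners:** after a was pressed, c was already most of the way down. d was already at home level when I reached it, so its clip probably went over while I pressed b. I still pressed both to about 26–29 N.
- **Force:** the press on b reached about 41 N vertically at the fingertips. This was the fingertips, not the gripper's body, and well under the 120 N wrist limit.
- **Bystanders:** the bottle, tin and offcut in the final view looked unmoved. I did not measure the others again.

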